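# Index the dividing table a quarter turn

## Robot

A 6-joint arm with a two-finger parallel gripper is mounted at the origin on a cart in front of the work surface, level with it; the furniture and walls round the work are solid. World frame = base frame: x ahead of the robot, y to its left, z up, the work surface at z = 0. Lengths are in mm, angles in rad, forces in N, time in s.
With the tool pointing down it reaches from about 275 to 1000 mm from the base axis. Payload 8.4 kg.
Tool frame: the origin (TCP) lies at the very end of the fingers, on their centre line; the grasp point (between the pads) lies 19 mm behind it; z points along the fingers, y is the line along which they close (so a half turn about z gives the same grasp; the last joint's range is limited). The gripper opens to 85 mm and grips with 20 to 120 N. Pads are 22 mm wide; open, the fingers measure 114 mm over their backs; the gripper's body (76 mm by 85 mm) begins 54 mm behind the grasp point. The pads swing forward as they close: fully open they stand 13 mm farther back than shut.
Start: joints at [1.14, 0.353, 1.633, -0, 1.155, -0.002], TCP at [259.861, 568.419, 231.281] pointing down, gripper open.
Joint ranges: [-2.63, 2.63], [-0.92, 2.1], [0.06, 2.66], [-1.3, 4.44], [0, 2.69], [-3.02, 3.02]. Speed limits (rad/s): [2.22, 2.22, 2.79, 3.14, 3.14, 3.14].

## Interface

Orientations are given as [roll, pitch, yaw] about the fixed x, y, z axes, in that order (R = Rz(yaw) Ry(pitch) Rx(roll)).
In Python, from rig import telemetry, imaging, r gives the robot as it stands. The module is installed in compiled form; this text tells all that it offers.
- The arm moves only by the tool step_arm, never from a script. Its argument "moves" is a list of rows, each a list of 3 entries, a list of its own where there are three numbers: the turn, a rotation vector about the tool's x, y, z scaled (see below), then the shift along the tool's x, y, z scaled (see below), then the opening, from -1 (shut) to 1 (fully open). A call has 1 to 8 rows; each row is the pose to reach, as a shift and turn from the pose commanded when the call began, along the tool's axes at that moment; what a row does not reach only later rows make up. The controller multiplies each number of a shift by 200 mm and each number of a turn by 45 degrees. A row lasts 1/10 s, in which the tool goes at most 50 mm and 8.59 degrees, less where a joint would pass 70% of its speed; a pose out of reach is approached as far as the arm can. A call with a number of a shift or a turn outside -1 to 1 is refused whole. A call with a gripper value outside its range is refused whole. The fingers move at their own pace and stop on an object; "squeeze" is the grip in N (left out, the last holds). Time passes only in rows, so rows that repeat a pose let the fingers close. It gives the time, the measured TCP pose, the force, the opening and the grip force at its end, in the units of the state.
- telemetry.sense(): the state, without advancing time (a new reading comes with each control period).
- imaging.grab_frame(name): name is "scene" or "top" or "wrist"; returns the picture (384x512x3 uint8, red, green, blue); there is no depth.
- imaging.calibration(name): a dict with "fx", "fy", "cx", "cy" (pixels), "cam_to_world" (4x4, takes a point from camera to world coordinates). Camera axes: x right, y up, looking along -z (the intrinsics and any distortion apply to the point x, -y, -z); pixel columns grow to the right and rows downward; lengths in mm; the calibration is good to about 2 mm. A picture is of the moment at which its call begins: read the wrist's pose just before it. calibration takes no time and is no camera call; for the wrist camera it gives the pose at the moment of the call.
- r.sign_off(): hands the job in; it is judged then, once.
Trained networks look in the newest picture that a camera, given by its name, has taken for a name from the list of things; names that differ only in an ending like _2 or _b are one class to them, and where a whole thing is asked for, a point or a joint stands for the part that bears it (a point fixed in the world has none). Each returns a list of dicts, best first, with "conf" (0 to 1); they miss things now and then, are a little off and sometimes report something else, mostly with a low value. They report only what shows in the picture. A call takes as long as a camera call.
- imaging.recognise(camera, name): "extent" ([left, top, width, height] in pixels, round what is visible of it).
- imaging.mark_of(camera, name): "xy" ([column, row] in pixels: a listed point, or the origin of a listed thing).
The state is a dict: "clock": time; "qpos": joint angles; "qvel": joint speeds; "joint_efforts": joint torques, N m; "eef_pos": TCP position; "tcp_rot": TCP orientation; "contact_force": force on the tool from outside, world axes, zero at the start; "wrist_torque": the same for the moment, N m; "opening": opening from 0.0 (shut) to 1.0 (fully open); "grasp_force": force on a finger pad.
Only numpy, scipy, OpenCV 4.12 (cv2) and the standard library are available. Lean on these libraries where they do the work, as an engineer would, in place of code of your own. Each camera call takes 0.05 s, during which the arm holds its last target. There are 200 camera calls.

## Task

The ring in the chuck has to come round a quarter turn for its next stone seat. Draw the spring bolt out of the dial by its ball lever, swing the lever across and let it park in the side notch of the gate; then turn the dial a quarter turn anticlockwise seen from above, past the first click to the second, and leave it resting there with the bolt still parked. Finally bring the lever back out of the notch into the long slot and let the bolt go fully home in the new hole; leave the tools lying round the table where they are.

Things in the scene. Friction and masses are not known exactly. Their poses are not given: they have to be found in the camera images.
- dividing_table: grey cast dividing table fixed on the bench; origin on the dial's axis at bench height, z up. +x points roughly away from the robot; the spring bolt lies along +y (left of the dial), axis 38 mm above the bench. Round base 188 mm wide, 13 mm high. Bolt bracket 50 mm wide, y = 85 to 177 mm. A block 47 mm high with the click ball stands at x = 91 to 115 mm, y = 0
- gate_notch (a point): middle of the side notch in the steel gate plate, on its top face, 59.5 mm above the bench, the bracket's highest part. The lever's 8 mm stem passes a J slot in it: a long leg along the bolt at lever 0, a cross leg at its outer end (bolt drawn 24 to 30 mm), and at lever 0.96 a notch running back toward the dial as far as 18 mm drawn
- index_bolt (a joint): how far the spring bolt (10 mm pin) is drawn out of the dial, m, along the table's +y: 0 fully home, 12 mm deep in its hole; 0.012 just out of the dial; 0.018 parked in the notch; 0.030 back of the slot. The spring pulls it home with 4 N (home) to 8 N (fully drawn)
- bolt_lever (a joint): swing of the ball lever about the bolt's axis, rad: 0 leaning 25 degrees toward the table's -x, as in the long slot; 0.96 leaning 30 degrees toward its +x, as in the side notch
- lever_ball (a point): centre of the black 22 mm ball on the lever's end, 64 mm from the bolt's axis; moves with bolt and lever. In the table's frame, home: x = -27, y = 110, z = 96 mm; parked: x = 32, y = 128, z = 93 mm
- dial (a joint): turn of the dial, rad, 0 at the start, growing anticlockwise seen from above. Holes and clicks every 0.785 rad; a quarter turn is 1.571
- turning_peg (a point): the dark upright turning peg on the dial, 13 to 17 mm thick, 52 mm high, 60 mm from the dial's axis; the point is on its axis 40 mm above the dial's face. The dial is 150 mm across, its face 50 mm above the bench; the chuck with the brass ring in its middle is 72 mm across and reaches 74 mm above the bench. About 5 N of push at the peg leaves a click
- pliers_red: pliers, 157x47x10 mm, lying loose; leave alone
- tweezers: steel tweezers, 126 mm, lying loose; leave alone
- bench_block: steel bench block 68x68x20 mm, loose; leave alone
- screwdriver: screwdriver 158 mm, lying loose; leave alone

How it is judged:
By the outcome, as a careful person would: the job done as asked, in the order asked, and still so for the second after the job is handed in, with the robot touching nothing.
It also fails if it takes over 61 s, if anything falls off the work surface, if the arm or the gripper's body presses on something with over 40 N, if the wrist force passes 120 N, or if a joint passes its speed limit or range.

## Working session

There is one attempt and no reset: what is moved stays moved. The work goes in short steps, Python scripts to look and compute and a tool call to move; the robot and the scene stay as the last step left them, time stands still between calls to the robot, and variables do not carry over. Pictures are saved under pics/ and viewed, at most 10 in all, crops included, and the job is handed in when it is done.

Besides the shell and the picture viewer there is one more tool, called after ">>>" by a JSON object that holds its "name" and its "arguments", one argument or row to a line. step_arm: Moves the arm, as the interface text tells. Its arguments: {"type":"object","properties":{"moves":{"type":"array"},"squeeze":{"type":"number"}},"required":["moves"]}

```bash
mkdir -p pics; cat > h.py <<'E'
import numpy as np, cv2
from rig import telemetry, imaging, r
def ray(cam,uv,cal=None):
    c=cal or imaging.calibration(cam); M=np.array(c["cam_to_world"])
    d=np.array([(uv[0]-c["cx"])/c["fx"],-(uv[1]-c["cy"])/c["fy"],-1.])
    return M[:3,3],M[:3,:3]@d
def atz(cam,uv,z):
    o,d=ray(cam,uv); return o+d*(z-o[2])/d[2]
def proj(cam,p):
    c=imaging.calibration(cam); M=np.array(c["cam_to_world"])
    q=M[:3,:3].T@(np.array(p)-M[:3,3]); return [c["cx"]+c["fx"]*q[0]/-q[2],c["cy"]-c["fy"]*q[1]/-q[2]]
def tri(obs):
    A=0;b=0
    for cam,uv in obs:
        o,d=ray(cam,uv); d=d/np.linalg.norm(d); P=np.eye(3)-np.outer(d,d); A=A+P;b=b+P@o
    return np.linalg.solve(A,b)
E
python3 - <<'E'
from h import *
np.set_printoptions(precision=1,suppress=True)
s=telemetry.sense(); print(s)
for c in ["top","scene"]:
    im=imaging.grab_frame(c); cv2.imwrite(f"pics/{c}0.png",cv2.resize(im[:,:,::-1],(800,600)))
    k=imaging.calibration(c); print(c,k)
    for n in ["dividing_table","gate_notch","lever_ball","turning_peg"]:
        print(n,[(np.round(m["xy"],1),round(m["conf"],2)) for m in imaging.mark_of(c,n)[:2]])
E
```

```text
{'clock': 0.0, 'qpos': array([ 1.1,  0.4,  1.6, -0. ,  1.2, -0. ]), 'qvel': array([-0., -0., -0.,  0., -0., -0.]), 'joint_efforts': array([ -0. , -60.5, -34.2,  -0. ,   0. ,  -0. ]), 'eef_pos': array([259.7, 568. , 230.5]), 'tcp_rot': array([-3.1,  0. ,  2.7]), 'contact_force': array([-1.1, -0.2, -0.4]), 'wrist_torque': array([0. , 0.1, 0. ]), 'grasp_force': 0.0, 'opening': 0.9996881565484443}
top {'fx': 423.005811943892, 'fy': 423.005811943892, 'cx': 250.4294402418272, 'cy': 193.70144478538012, 'cam_to_world': array([[   0. ,    1. ,   -0.2,  385.8],
       [  -1. ,    0. ,    0. ,    5.8],
       [   0. ,    0.2,    1. , 1106.3],
       [   0. ,    0. ,    0. ,    1. ]])}
dividing_table [(array([273.6, 212.9]), 0.98)]
gate_notch [(array([227.3, 199.8]), 0.77)]
lever_ball [(array([235.4, 215.8]), 0.5)]
turning_peg [(array([297.9, 227.9]), 0.71)]
scene {'fx': 406.4666909167358, 'fy': 406.4666909167358, 'cx': 252.9721059218844, 'cy': 199.016235718372, 'cam_to_world': array([[   0.7,    0.5,   -0.6,  -81.2],
       [  -0.8,    0.4,   -0.5, -512.9],
       [   0. ,    0.8,    0.7,  789.5],
       [   0. ,    0. ,    0. ,    1. ]])}
dividing_table [(array([285.1, 240. ]), 0.83)]
gate_notch [(array([251.2, 201. ]), 0.54)]
lever_ball [(array([247. , 200.1]), 0.5)]
turning_peg [(array([285.6, 237.4]), 0.74), (array([332.1, 303.3]), 0.59)]
```

View pics/top0.png

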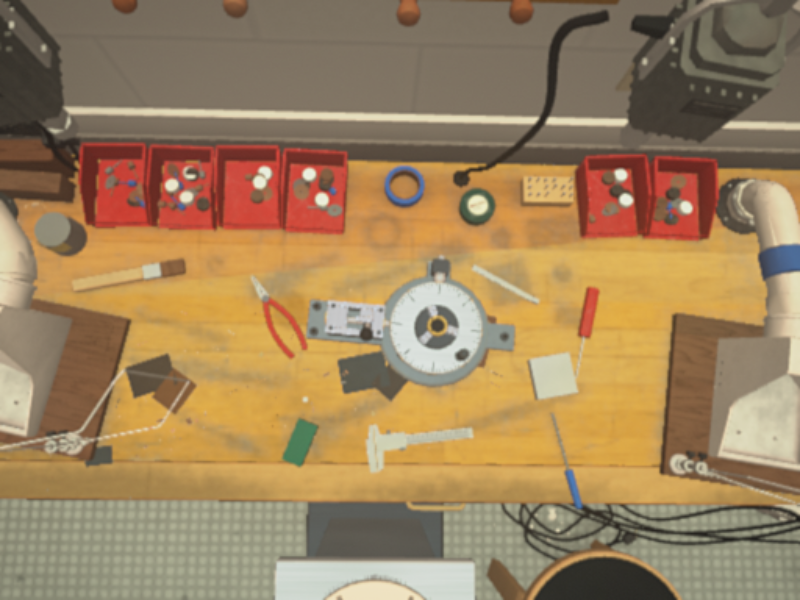

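View pics/scene0.png

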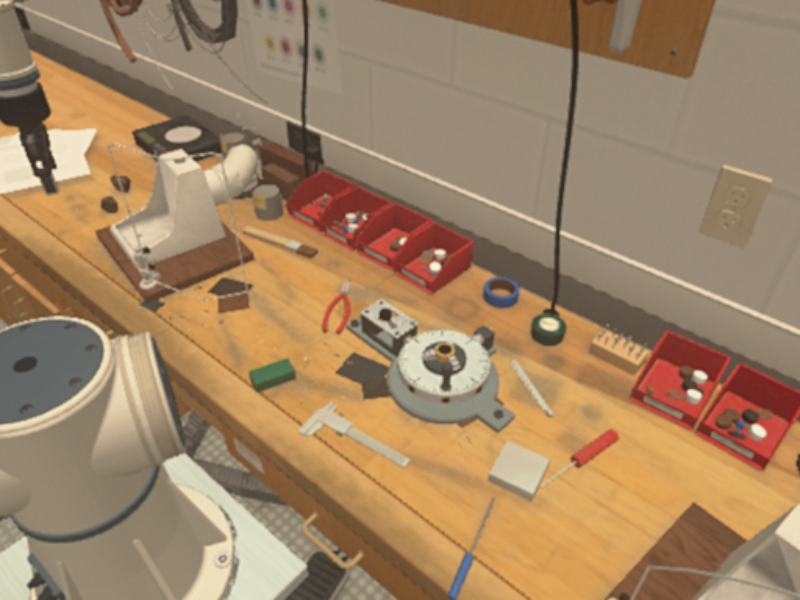

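```bash
python3 - <<'E'
from h import *
np.set_printoptions(precision=1,suppress=True)
O=atz("top",(273.6,212.9),0);N=atz("top",(227.3,199.8),59.5);B=atz("top",(235.4,215.8),96);P=atz("top",(297.9,227.9),90)
print("top",O,N,B,P)
print("tri O",tri([("top",(273.6,212.9)),("scene",(285.1,240))]))
print("tri N",tri([("top",(227.3,199.8)),("scene",(251.2,201))]))
print("tri B",tri([("top",(235.4,215.8)),("scene",(247,200.1))]))
print("tri P",tri([("top",(297.9,227.9)),("scene",(285.6,237.4))]))
print(telemetry.sense()["tcp_rot"])
E
```

```text
top [516.6 -83.6   0. ] [540.9  37.1  59.5] [497.   15.9  96. ] [ 470.3 -135.1   90. ]
tri O [520.5 -88.2  10.2]
tri N [540.4  37.2  61.5]
tri B [496.8  14.9 106.1]
tri P [ 469.5 -134.1   93.4]
[-3.1 -0.   2.7]
```

The top view shows the dial centre near (437,325), the ball at (366,334), the peg at (462,354) and the click block at (440,268). The bracket points left, so the table's yaw is only slightly off zero. Next I go above it for a closer wrist view.

```bash
cat >> h.py <<'E'
from scipy.spatial.transform import Rotation as Ro
def rows(targets,start=None):
    """targets: (x,y,z,yaw_of_tool_y in deg); tool down. prints turn/shift scaled"""
    s=telemetry.sense(); p0=np.array(start[:3]) if start is not None else s["eef_pos"]
    f=lambda a: Ro.from_matrix(np.array([[np.sin(a),np.cos(a),0],[-np.cos(a),np.sin(a),0],[0,0,-1]]).T.copy().T) 
    def R(deg):
        a=np.radians(deg); y=np.array([np.cos(a),np.sin(a),0]); z=np.array([0,0,-1.]); x=np.cross(y,z)
        return Ro.from_matrix(np.c_[x,y,z])
    R0=R(start[3]) if start is not None else Ro.from_euler("xyz",s["tcp_rot"])
    for t in targets:
        d=R0.inv().apply(np.array(t[:3])-p0)/200; w=(R0.inv()*R(t[3])).as_rotvec()/np.radians(45)
        print(np.round(w,3).tolist(),np.round(d,3).tolist())
E
sed -i '/f=lambda a/d' h.py
python3 - <<'E'
from h import *
s=telemetry.sense();print(s["eef_pos"],s["tcp_rot"])
rows([(380,250,300,80),(440,0,300,87)])
k=imaging.calibration("wrist");print(np.round(k["cam_to_world"],2),k["fx"])
E
```

```text
[259.81682384 568.39407968 231.23144772] [-3.14146270e+00 -3.65909365e-05  2.71280495e+00]
[-0.0, -0.0, -0.324] [-1.208, -1.198, -0.344]
[-0.0, -0.0, -0.479] [-2.001, -2.21, -0.344]
[[ 4.2000e-01 -8.8000e-01 -2.4000e-01  1.9784e+02]
 [ 9.1000e-01  4.0000e-01  1.1000e-01  5.9599e+02]
 [-0.0000e+00 -2.7000e-01  9.6000e-01  3.7416e+02]
 [ 0.0000e+00  0.0000e+00  0.0000e+00  1.0000e+00]] 338.2113629211901
```

>>> {"name": "step_arm", "arguments": {
  "moves": [
    [[0,0,-0.2],[-0.2,-0.2,-0.3],1],
    [[0,0,-0.4],[-0.4,-0.4,-0.345],1],
    [[0,0,-0.479],[-0.6,-0.6,-0.345],1],
    [[0,0,-0.479],[-0.8,-0.8,-0.345],1],
    [[0,0,-0.479],[-1,-1,-0.345],1],
    [[0,0,-0.479],[-1,-1,-0.345],1],
    [[0,0,-0.479],[-1,-1,-0.345],1],
    [[0,0,-0.479],[-1,-1,-0.345],1]
  ]
}}

```text
clock: 1.3
eef_pos: [344.2, 299.8, 298.3]
tcp_rot: [-3.134, -0.03, 3.091]
contact_force: [-66.5, -7.8, 23.5]
opening: 0.993
grasp_force: 34.3
```

```bash
python3 - <<'E'
from h import *
s=telemetry.sense();print(s["eef_pos"],s["tcp_rot"],s["clock"])
rows([(470,-20,320,87)])
E
```

```text
[344.17711327 299.82803568 298.28582328] [-3.1339087 -0.0302811  3.0914258] 1.3
[-0.01, -0.039, 0.003] [-0.705, -1.567, -0.118]
```

>>> {"name": "step_arm", "arguments": {
  "moves": [
    [[0,0,0],[0.2,0,0],1],
    [[0,0,0],[0.2,0,0],1]
  ]
}}

```text
clock: 1.5
eef_pos: [315.3, 304.8, 300.1]
tcp_rot: [-3.141, -0.002, 3.09]
contact_force: [-0.1, 0.2, 0.1]
opening: 0.997
grasp_force: 0.0
```

```bash
python3 - <<'E'
from h import *
s=telemetry.sense();print(s["eef_pos"],s["tcp_rot"],s["contact_force"],s["qpos"])
a=imaging.grab_frame("top");b=imaging.grab_frame("scene")
cv2.imwrite("pics/c1.png",np.hstack([cv2.resize(a[:,:300],(469,600)),cv2.resize(b[:300,:165],(330,600))])[:,:,::-1])
E
```

```text
[315.25401277 304.84150235 300.09403072] [-3.14103903e+00 -2.03954936e-03  3.09011174e+00] [-0.07741584  0.2216696   0.06886881] [ 7.64323194e-01 -1.35710943e-02  1.92271209e+00  1.17169757e-03
  1.23425273e+00 -7.55380704e-01]
```

View pics/c1.png

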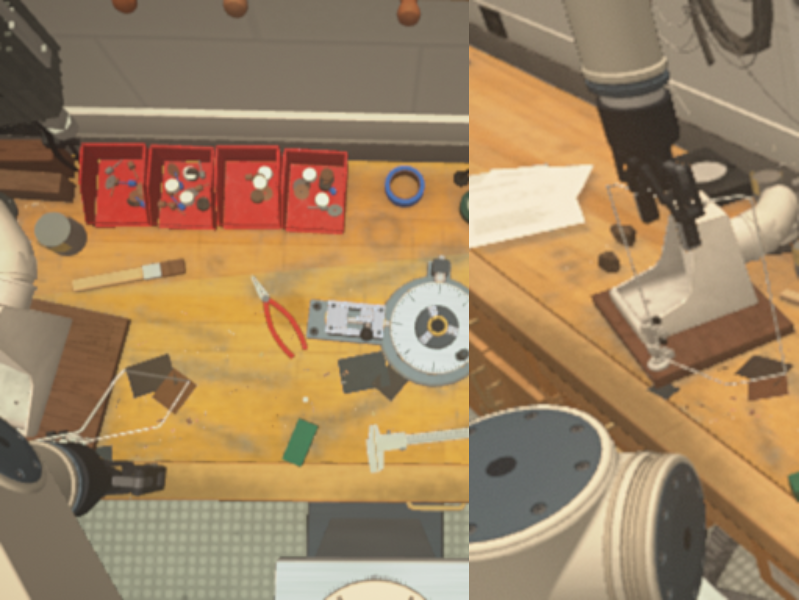

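The tool touched the transparent visor frame of the polishing unit on the left (edges around (80..190, 375..440) in the top view). I backed off with zero force left. I'll pass in front of it at smaller x before going ahead.

```bash
python3 - <<'E'
from h import *
rows([(305,110,300,87)])
rows([(460,-20,320,87)],(305,110,300,87))
E
```

```text
[0.001, 0.001, 0.001] [0.017, -0.981, 0.003]
[0.0, 0.0, 0.0] [-0.808, -0.609, -0.1]
```

>>> {"name": "step_arm", "arguments": {
  "moves": [
    [[0,0,0],[0.02,-0.25,0],1],
    [[0,0,0],[0.02,-0.5,0],1],
    [[0,0,0],[0.02,-0.75,0],1],
    [[0,0,0],[0.02,-0.98,0],1],
    [[0,0,0],[0.02,-0.98,0],1],
    [[0,0,0],[0.02,-0.98,0],1]
  ]
}}

```text
clock: 2.2
eef_pos: [305.4, 109.1, 300.8]
tcp_rot: [3.141, 0.002, 3.085]
contact_force: [0.4, 0.9, -0.1]
opening: 1.0
grasp_force: 0.0
```

>>> {"name": "step_arm", "arguments": {
  "moves": [
    [[0,0,0],[-0.2,-0.15,-0.05],1],
    [[0,0,0],[-0.4,-0.3,-0.1],1],
    [[0,0,0],[-0.6,-0.45,-0.1],1],
    [[0,0,0],[-0.8,-0.6,-0.1],1],
    [[0,0,0],[-0.8,-0.6,-0.1],1],
    [[0,0,0],[-0.8,-0.6,-0.1],1]
  ]
}}

```text
clock: 2.8
eef_pos: [459.1, -17.8, 319.5]
tcp_rot: [3.141, -0.002, 3.089]
contact_force: [-0.1, -0.1, 0.1]
opening: 0.999
grasp_force: 0.0
```

```bash
python3 - <<'E'
from h import *
np.set_printoptions(precision=1,suppress=True)
s=telemetry.sense();print(s["eef_pos"],s["tcp_rot"],s["contact_force"],s["clock"])
im=imaging.grab_frame("wrist");cv2.imwrite("pics/w1.png",cv2.resize(im[:,:,::-1],(800,600)))
for n,z in [("dividing_table",0),("gate_notch",59.5),("lever_ball",96),("turning_peg",90)]:
    for m in imaging.mark_of("wrist",n)[:2]: print(n,np.round(m["xy"],1),round(m["conf"],2),atz("wrist",m["xy"],z))
E
```

```text
[459.1 -17.8 319.5] [ 3.1 -0.   3.1] [-0.1 -0.1  0.1] 2.8
dividing_table [208.  190.7] 0.89 [513.7 -92.4   0. ]
gate_notch [304.9 219.4] 0.86 [541.6  36.9  59.5]
lever_ball [298.1 198.7] 0.73 [502.6  24.9  96. ]
turning_peg [159.  179.7] 0.64 [ 474.1 -131.9   90. ]
```

View pics/w1.png

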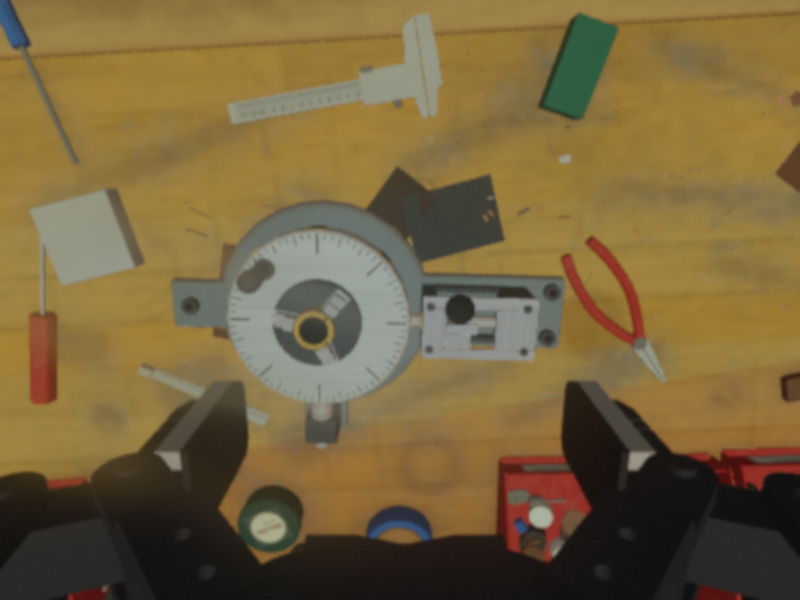

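The wrist view shows the dial centre at about (319,315), the ball at (460,309), the peg top at (250,281), the gate around (480,325) and the click block at (322,420). I'll fit the table pose by least squares.

```bash
python3 - <<'E'
from h import *
from scipy.optimize import least_squares
np.set_printoptions(precision=1,suppress=True)
obs=[("wrist",(204.3,202),(0,0,50)),("wrist",(208,190.7),(0,0,0)),("wrist",(304.9,219.4),(12.4,128,59.5)),("wrist",(298.1,198.7),(-27,110,96)),("wrist",(294.4,197.8),(-27,110,96)),
("top",(273.6,212.9),(0,0,0)),("top",(279.7,208.5),(0,0,50)),("top",(227.3,199.8),(12.4,128,59.5)),("top",(234.5,214),(-27,110,96)),
("scene",(285.1,233.5),(0,0,50)),("scene",(251.2,201),(12.4,128,59.5)),("scene",(247,200.5),(-27,110,96))]
def W(p,q): c,s=np.cos(p[2]),np.sin(p[2]); return [p[0]+c*q[0]-s*q[1],p[1]+s*q[0]+c*q[1],q[2]]
f=lambda p:np.concatenate([np.array(proj(c,W(p,q)))-uv for c,uv,q in obs])
r_=least_squares(f,[515,-87,-.05],x_scale=[10,10,.05],loss="soft_l1",f_scale=1.5)
p=r_.x; print(p[:2],np.degrees(p[2])); print(f(p).reshape(-1,2))
print("notch",W(p,(12.4,128,59.5)),"ball",W(p,(-27,110,96)),"park",W(p,(32,128,93)))
for cam,uv in [("wrist",(159,179.7)),("wrist",(160,180)),("top",(297.9,227.9))]:
    P=atz(cam,uv,90);d=P[:2]-p[:2];print("peg",P,np.hypot(*d),np.degrees(np.arctan2(d[1],d[0])))
print(tri([("wrist",(159,179.7)),("top",(297.9,227.9)),("scene",(285.6,237.4))]))
print("lugs",atz("wrist",(193/1.5625,304/1.5625),13),atz("wrist",(550/1.5625,314/1.5625),13))
print("click",atz("wrist",(322/1.5625,418/1.5625),47))
E
```

```text
[516.  -90.6] -6.373748219058259
[[-0.2  0.5]
 [ 1.6  1.2]
 [-1.2  0.5]
 [-2.7 -1. ]
 [ 1.  -0.1]
 [ 2.6  0.2]
 [-1.7  2.4]
 [ 0.8 -0.6]
 [-1.5 -0. ]
 [-2.4 -2.5]
 [ 1.2  0.5]
 [-1.2  0.6]]
notch [np.float64(542.5187771013943), np.float64(35.198818051668056), 59.5] ball [np.float64(501.36406819994954), np.float64(21.684013752776067), 96] park [np.float64(561.997627300024), np.float64(33.02295157153986), 93]
peg [ 474.1 -131.9   90. ] 58.79282389708299 -135.4527601956237
peg [ 474.5 -130.8   90. ] 57.74187780384677 -135.94036691581624
peg [ 470.3 -135.1   90. ] 63.74404203680732 -135.7701712671112
[ 471.6 -132.9   91.1]
lugs [ 510.2 -208.    13. ] [535.4 108.6  13. ]
click [609.6 -97.2  47. ]
```

```bash
python3 - <<'E'
from h import *
rows([(501,21,150,85)])
E
```

```text
[0.0, 0.0, 0.046] [-0.208, 0.202, 0.852]
```

>>> {"name": "step_arm", "arguments": {
  "moves": [
    [[0,0,0.046],[-0.05,0.05,0.21],0.2],
    [[0,0,0.046],[-0.1,0.1,0.42],0.2],
    [[0,0,0.046],[-0.15,0.15,0.63],0.2],
    [[0,0,0.046],[-0.21,0.2,0.85],0.2],
    [[0,0,0.046],[-0.21,0.2,0.85],0.2],
    [[0,0,0.046],[-0.21,0.2,0.85],0.2]
  ]
}}

```text
clock: 3.65
eef_pos: [501.2, 20.0, 150.5]
tcp_rot: [-3.141, -0.002, 3.054]
contact_force: [-0.1, -0.5, 0.8]
opening: 0.6
grasp_force: 0.0
```

```bash
python3 - <<'E'
from h import *
np.set_printoptions(precision=1,suppress=True)
s=telemetry.sense();print(s["eef_pos"],s["tcp_rot"],s["contact_force"],s["clock"],s["opening"])
im=imaging.grab_frame("wrist");cv2.imwrite("pics/w2.png",cv2.resize(im[:,:,::-1],(800,600)))
for n,z in [("dividing_table",0),("gate_notch",59.5),("lever_ball",96),("turning_peg",90)]:
    for m in imaging.mark_of("wrist",n)[:2]: print(n,np.round(m["xy"],1),round(m["conf"],2),atz("wrist",m["xy"],z))
print("tcp px",np.array(proj("wrist",s["eef_pos"]))*1.5625)
E
```

```text
[501.2  20.  150.5] [-3.1 -0.   3.1] [-0.1 -0.5  0.8] 3.65 0.5997325909424541
dividing_table [134.8 206.3] 0.92 [521.6 -96.9   0. ]
gate_notch [288.6 245.5] 0.7 [545.5  37.8  59.5]
lever_ball [261.1 215.1] 0.96 [506.2  19.9  96. ]
tcp px [408.2 383.3]
```

View pics/w2.png

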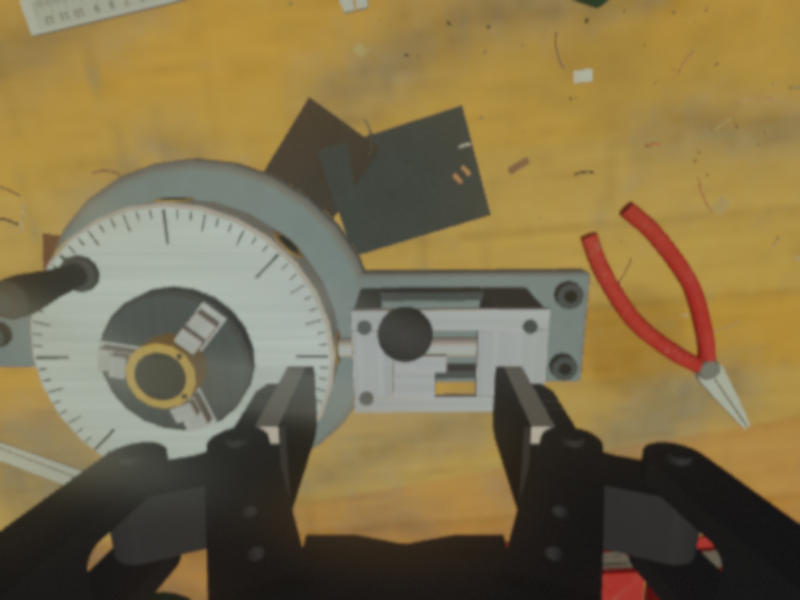

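The ball is at (405,334), in line with the tool's column (408), and the bracket edges lie parallel to the tool's closing line, so the table yaw is about -5°. Descend and grip.

>>> {"name": "step_arm", "arguments": {
  "moves": [
    [[0,0,0],[-0.022,0,0.15],0.0],
    [[0,0,0],[-0.022,0,0.3],0.0],
    [[0,0,0],[-0.022,0,0.367],0.0],
    [[0,0,0],[-0.022,0,0.367],-0.2],
    [[0,0,0],[-0.022,0,0.367],-0.6],
    [[0,0,0],[-0.022,0,0.367],-0.8],
    [[0,0,0],[-0.022,0,0.367],-0.8],
    [[0,0,0],[-0.022,0,0.367],-0.8]
  ],
  "squeeze": 30
}}

```text
clock: 4.7
eef_pos: [506.7, 19.4, 77.8]
tcp_rot: [3.141, 0.001, 3.053]
contact_force: [-1.5, 4.0, 6.0]
opening: 0.236
grasp_force: 29.7
```

>>> {"name": "step_arm", "arguments": {
  "moves": [
    [[0,0,0],[0,0.04,0],-0.8],
    [[0,0,0],[0,0.08,0],-0.8],
    [[0,0,0],[0,0.11,0],-0.8],
    [[0,0,0],[0,0.135,0],-0.8],
    [[0,0,0],[0,0.135,0],-0.8]
  ],
  "squeeze": 40
}}

```text
clock: 5.2
eef_pos: [508.7, 45.2, 77.7]
tcp_rot: [-3.14, 0.0, 3.054]
contact_force: [-2.2, -7.3, 9.7]
opening: 0.226
grasp_force: 38.9
```

>>> {"name": "step_arm", "arguments": {
  "moves": [
    [[0,0,0],[-0.052,0,-0.019],-0.8],
    [[0,0,0],[-0.107,0,-0.029],-0.8],
    [[0,0,0],[-0.163,0,-0.029],-0.8],
    [[0,0,0],[-0.218,0,-0.019],-0.8],
    [[0,0,0],[-0.27,0,0],-0.8],
    [[0,0,0],[-0.295,0,0.013],-0.8],
    [[0,0,0],[-0.295,0,0.013],-0.8]
  ]
}}

```text
clock: 5.9
eef_pos: [567.7, 40.6, 74.0]
tcp_rot: [-3.141, -0.0, 3.053]
contact_force: [0.2, 0.4, 0.0]
opening: 0.098
grasp_force: 0.0
```

```bash
python3 - <<'E'
from h import *
s=telemetry.sense();print(s["eef_pos"],s["contact_force"],s["wrist_torque"],s["clock"])
im=imaging.grab_frame("wrist");cv2.imwrite("pics/w3.png",cv2.resize(im[:,:,::-1],(800,600)))
E
```

```text
[567.65017898  40.58808794  74.01606662] [0.15952947 0.43691255 0.02081532] [ 0.02860901 -0.0100553   0.02107905] 5.9
```

View pics/w3.png

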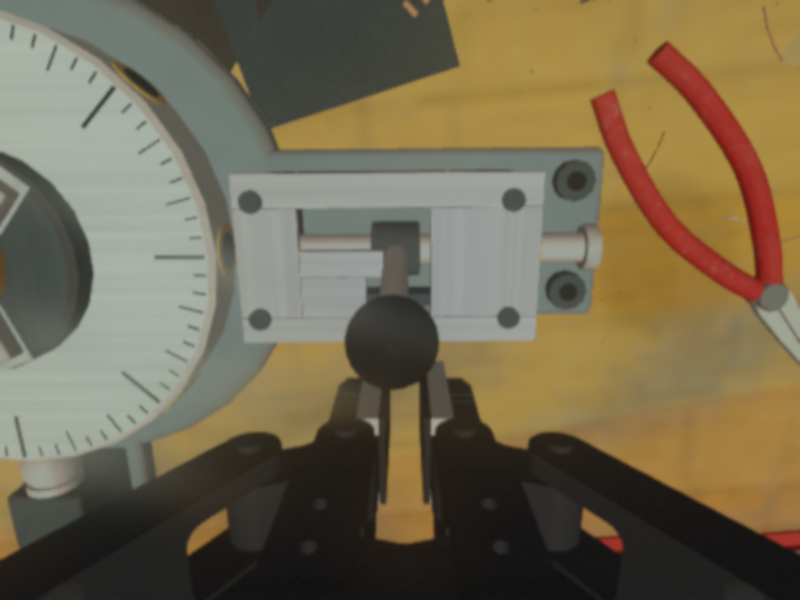

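The ball slipped out of the pads just before the end of the swing. The lever, with its stem around (395,265), is resting against the end of the gate's tongue at column 383 and has not entered the notch yet. I'll compute where the ball is and regrip it.

```bash
python3 - <<'E'
from h import *
np.set_printoptions(precision=1,suppress=True)
O=np.array([515.5,-90]);a=np.radians(-5)
def W(q): c,s=np.cos(a),np.sin(a); return [O[0]+c*q[0]-s*q[1],O[1]+s*q[0]+c*q[1],q[2]]
for d in (18,24):
  for L in (.5,.6,.7,.8,.96):
    t=L-np.radians(25); print(d,L,np.array(proj("wrist",W((64*np.sin(t),110+d,38+64*np.cos(t)))))*1.5625,np.array(proj("wrist",W((21.5*np.tan(t),110+d,59.5))))*1.5625, np.array(W((64*np.sin(t),110+d,38+64*np.cos(t)))))
print(atz("wrist",(392/1.5625,340/1.5625),96), [ (m["xy"],m["conf"]) for m in imaging.mark_of("wrist","lever_ball")])
print("tongue",atz("wrist",(383/1.5625,262/1.5625),59.5),"notch end",atz("wrist",(367/1.5625,290/1.5625),59.5))
c=imaging.calibration("wrist");print(np.array(c["cam_to_world"])[:3,3])
E
```

```text
18 0.5 [377.2 299.3] [384. 253.] [530.7  37.2 101.9]
18 0.6 [377.8 325. ] [384.1 260.1] [537.   36.6 101.1]
18 0.7 [378.4 348.3] [384.2 267.4] [543.3  36.1  99.8]
18 0.8 [379.2 368.9] [384.3 275. ] [549.3  35.5  97.8]
18 0.96 [380.5 395.7] [384.4 288.4] [558.5  34.7  93.4]
24 0.5 [403.8 299.3] [403.9 253. ] [531.2  43.1 101.9]
24 0.6 [403.8 325. ] [403.9 260.1] [537.6  42.6 101.1]
24 0.7 [403.8 348.3] [403.9 267.3] [543.8  42.   99.8]
24 0.8 [403.9 368.9] [403.9 275. ] [549.9  41.5  97.8]
24 0.96 [403.9 395.7] [403.9 288.4] [559.1  40.7  93.4]
[542.8  39.2  96. ] []
tongue [530.5  36.9  59.5] notch end [538.8  31.1  59.5]
[499.   46.2 217. ]
```

>>> {"name": "step_arm", "arguments": {
  "moves": [
    [[0,0,0],[0,0,0],0.1],
    [[0,0,0],[0,0,0],0.1],
    [[0,0,0],[0,0,0],0.1],
    [[0,0,0],[0.07,-0.01,-0.01],0.1],
    [[0,0,0],[0.13,-0.01,-0.02],0.1],
    [[0,0,0],[0.13,-0.01,-0.02],0.1]
  ]
}}

```text
clock: 6.6
eef_pos: [539.5, 41.1, 78.3]
tcp_rot: [-3.141, -0.001, 3.053]
contact_force: [-0.3, 0.9, 0.3]
opening: 0.548
grasp_force: 0.0
```

```bash
python3 - <<'E'
from h import *
s=telemetry.sense();print(s["eef_pos"],s["contact_force"],s["opening"],s["clock"])
im=imaging.grab_frame("wrist");cv2.imwrite("pics/w4.png",cv2.resize(im[:,:,::-1],(800,600)))
E
```

```text
[539.52399701  41.11095545  78.33447429] [-0.33147229  0.89145917  0.3453021 ] 0.5481600274715924 6.6
```

View pics/w4.png

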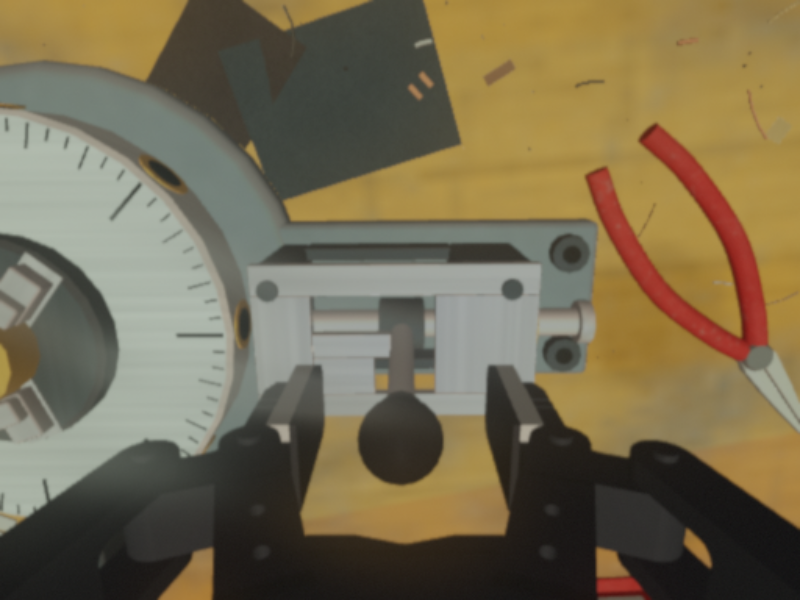

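The ball is at (401,440) between the open pads and the stem still bears on the tongue's end at (390,345). I'll compute the lever angle.

```bash
python3 - <<'E'
from h import *
np.set_printoptions(precision=1,suppress=True)
O=np.array([515.5,-90]);a=np.radians(-5)
def W(q): c,s=np.cos(a),np.sin(a); return [O[0]+c*q[0]-s*q[1],O[1]+s*q[0]+c*q[1],q[2]]
for L in (.5,.6,.7,.8,.96):
    t=L-np.radians(25); b=W((64*np.sin(t),133,38+64*np.cos(t))); print(L,np.array(proj("wrist",b))*1.5625,np.array(b))
t=telemetry.sense()["eef_pos"]; print(np.array(proj("wrist",t+[0,0,19]))*1.5625)
E
```

```text
0.5 [407.3 396.4] [531.1  42.1 101.9]
0.6 [407.2 418.2] [537.5  41.6 101.1]
0.7 [407.2 437.5] [543.7  41.   99.8]
0.8 [407.1 454.2] [549.8  40.5  97.8]
0.96 [407.  474.9] [559.   39.7  93.4]
[406.6 422.9]
```

>>> {"name": "step_arm", "arguments": {
  "moves": [
    [[0,0,0],[-0.025,-0.005,0.005],0],
    [[0,0,0],[-0.025,-0.005,0.005],-0.3],
    [[0,0,0],[-0.025,-0.005,0.005],-0.8],
    [[0,0,0],[-0.025,-0.005,0.005],-0.8],
    [[0,0,0],[-0.025,-0.005,0.005],-0.8],
    [[0,0,0],[-0.025,-0.005,0.005],-0.8]
  ],
  "squeeze": 50
}}

```text
clock: 7.25
eef_pos: [546.6, 39.6, 77.4]
tcp_rot: [3.142, 0.001, 3.053]
contact_force: [1.0, -0.2, 2.3]
opening: 0.228
grasp_force: 48.7
```

>>> {"name": "step_arm", "arguments": {
  "moves": [
    [[0,0,0],[0,0.012,0],-0.8],
    [[0,0,0],[0,0.025,0],-0.8],
    [[0,0,0],[-0.025,0.025,0.008],-0.8],
    [[0,0,0],[-0.05,0.025,0.019],-0.8],
    [[0,0,0],[-0.073,0.025,0.031],-0.8],
    [[0,0,0],[-0.073,0.025,0.031],-0.8]
  ]
}}

```text
clock: 7.85
eef_pos: [561.7, 42.3, 71.3]
tcp_rot: [-3.14, 0.0, 3.054]
contact_force: [0.3, -6.9, 5.9]
opening: 0.228
grasp_force: 50.8
```

>>> {"name": "step_arm", "arguments": {
  "moves": [
    [[0,0,0],[0,-0.02,0],-0.8],
    [[0,0,0],[0,-0.04,0],-0.8],
    [[0,0,0],[0,-0.045,0],-0.8],
    [[0,0,0],[0,-0.045,0],-0.8]
  ]
}}

```text
clock: 8.25
eef_pos: [561.2, 34.5, 71.4]
tcp_rot: [3.141, 0.001, 3.053]
contact_force: [4.2, 1.2, 3.7]
opening: 0.226
grasp_force: 50.6
```

```bash
python3 - <<'E'
from h import *
s=telemetry.sense();print(s["eef_pos"],s["contact_force"],s["opening"],s["clock"])
im=imaging.grab_frame("wrist");cv2.imwrite("pics/w5.png",cv2.resize(im[:,:,::-1],(800,600)))
E
```

```text
[561.16072634  34.49619468  71.37325955] [4.19759642 1.23005437 3.73446205] 0.22555479035040407 8.25
```

View pics/w5.png

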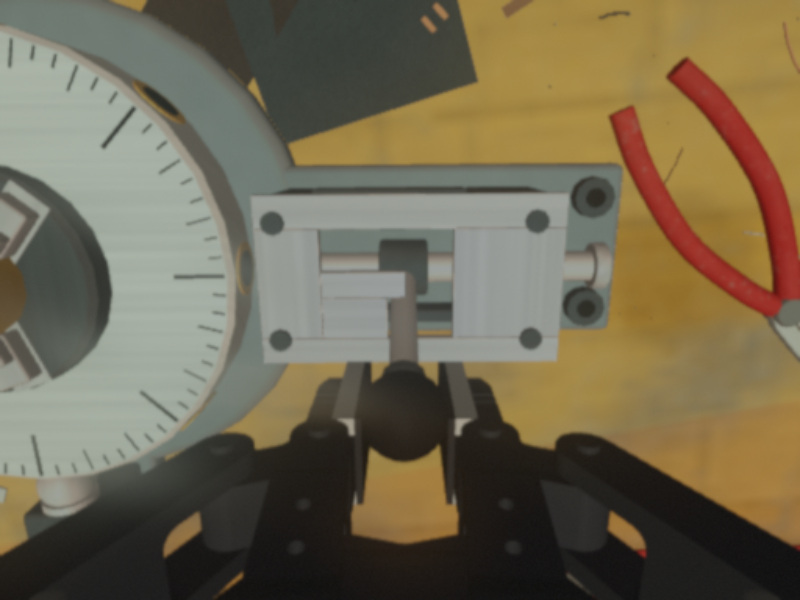

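The stem now sits against the notch's inner end (column 388) and the spring load on the tool has gone, so the lever is parked. Release, lift, and turn the tool toward the peg.

>>> {"name": "step_arm", "arguments": {
  "moves": [
    [[0,0,0],[0,0,0],-0.3],
    [[0,0,0],[0,0,0],-0.1],
    [[0,0,0],[0,0,-0.2],0],
    [[0,0,0],[0,0,-0.4],0],
    [[0,0,0.19],[0,0,-0.45],0],
    [[0,0,0.38],[0,-0.1,-0.45],0],
    [[0,0,0.57],[0,-0.2,-0.45],0],
    [[0,0,0.76],[0.1,-0.3,-0.45],0]
  ]
}}

```text
clock: 9.1
eef_pos: [536.1, -24.3, 161.0]
tcp_rot: [3.141, 0.001, 2.45]
contact_force: [-0.3, -0.3, -0.4]
opening: 0.501
grasp_force: 0.0
```

```bash
python3 - <<'E'
from h import *
s=telemetry.sense();print(s["eef_pos"],s["tcp_rot"],s["contact_force"],s["opening"],s["clock"])
rows([(500,-100,165,0),(472,-132.5,165,-45)])
rows([(480,-120,165,-45)],(500,-100,165,0))
E
```

```text
[536.10585637 -24.32355921 161.03663465] [3.14123890e+00 7.97194028e-04 2.45018022e+00] [-0.26729418 -0.31241574 -0.42108966] 0.5014023907509403 9.1
[0.001, 0.001, 1.12] [-0.102, -0.407, -0.02]
[0.001, 0.0, 2.12] [-0.098, -0.621, -0.02]
[0.0, 0.0, 1.0] [-0.1, -0.1, 0.0]
```

>>> {"name": "step_arm", "arguments": {
  "moves": [
    [[0,0,0.19],[-0.02,-0.1,-0.02],0],
    [[0,0,0.38],[-0.04,-0.2,-0.02],0],
    [[0,0,0.57],[-0.06,-0.3,-0.02],0],
    [[0,0,0.76],[-0.1,-0.4,-0.02],0],
    [[0,0,0.9],[-0.1,-0.41,-0.02],0],
    [[0,0,1],[-0.1,-0.41,-0.02],0],
    [[0,0,1],[-0.1,-0.41,-0.02],0]
  ]
}}

```text
clock: 9.8
eef_pos: [497.9, -99.9, 164.7]
tcp_rot: [-3.14, -0.0, 1.669]
contact_force: [0.6, 0.8, -0.0]
opening: 0.499
grasp_force: 0.0
```

>>> {"name": "step_arm", "arguments": {
  "moves": [
    [[0,0,0.19],[-0.03,-0.03,0],0],
    [[0,0,0.38],[-0.06,-0.06,0],0],
    [[0,0,0.57],[-0.09,-0.09,0],0],
    [[0,0,0.76],[-0.12,-0.12,0],0],
    [[0,0,0.9],[-0.149,-0.155,0],0],
    [[0,0,1],[-0.149,-0.155,0],0],
    [[0,0,1],[-0.149,-0.155,0],0],
    [[0,0,1],[-0.149,-0.155,0],0]
  ]
}}

```text
clock: 10.6
eef_pos: [470.7, -132.3, 164.9]
tcp_rot: [-3.141, 0.0, 0.889]
contact_force: [-0.4, -0.2, -0.5]
opening: 0.498
grasp_force: 0.0
```

```bash
python3 - <<'E'
from h import *
np.set_printoptions(precision=1,suppress=True)
s=telemetry.sense();print(s["eef_pos"],s["tcp_rot"],s["contact_force"],s["opening"],s["clock"],s["qpos"])
im=imaging.grab_frame("wrist");cv2.imwrite("pics/w6.png",cv2.resize(im[:,:,::-1],(800,600)))
for n,z in [("dividing_table",0),("turning_peg",90),("lever_ball",93),("gate_notch",59.5)]:
    for m in imaging.mark_of("wrist",n)[:2]: print(n,np.round(m["xy"],1)*1.5625,round(m["conf"],2),atz("wrist",m["xy"],z))
print("tcp px",np.array(proj("wrist",s["eef_pos"]))*1.5625)
imaging.grab_frame("top")
for m in imaging.mark_of("top","lever_ball")[:2]: print(m["conf"],atz("top",m["xy"],93))
rows([(472,-132.5,165,-45)])
E
```

```text
[ 470.7 -132.3  164.9] [-3.1  0.   0.9] [-0.4 -0.2 -0.5] 0.49849524807464374 10.6 [-0.3  0.2  2.   0.   0.9  0.4]
dividing_table [425.6 160.9] 0.89 [519.2 -92.2   0. ]
tcp px [403.1 387.4]
[-0.0, 0.0, 0.128] [0.003, 0.004, 0.0]
```

View pics/w6.png

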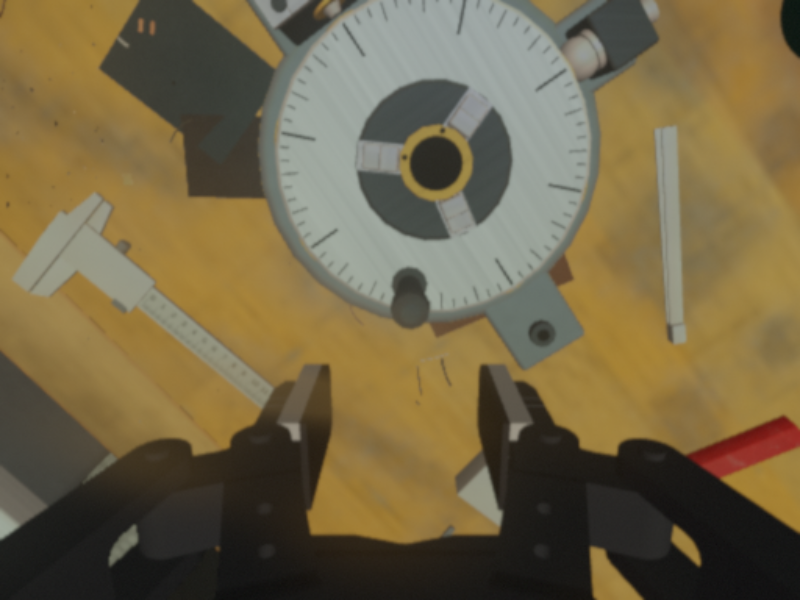

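The peg base is at (409,283), its top at (410,308), and the ring centre is at (436,162). I'll locate the axis and peg from these.

```bash
python3 - <<'E'
from h import *
np.set_printoptions(precision=1,suppress=True)
k=1/1.5625
top=atz("wrist",(410*k,310*k),102); base=atz("wrist",(409*k,279*k),50); ring=atz("wrist",(436*k,162*k),72)
d=[atz("wrist",(np.array(q)*k),50) for q in [(277,150),(588,150),(432,308),(300,230),(565,225)]]
print(top,base,ring); 
for o in (ring,np.array([515.5,-90,0])):
  for p in (top,base): v=(p-o)[:2]; print(np.hypot(*v),np.degrees(np.arctan2(v[1],v[0])))
from scipy.optimize import least_squares
f=least_squares(lambda c:[np.hypot(*(q[:2]-c))-75 for q in d],[515,-90]); print(f.x,f.fun)
E
```

```text
[ 475.8 -130.4  102. ] [ 476.2 -130.    50. ] [521.2 -92.8  72. ]
58.88717835269441 -140.36698379356892
58.39265458946873 -140.41430099764537
56.60708556792788 -134.48550085017686
56.11020377621976 -134.48273642993846
[523.1 -89.6] [-2.  -1.8  1.2 -1.2 -1.4]
```

```bash
python3 - <<'E'
from h import *
A=np.array([520.5,-91.3])
P=lambda th,z=72:(*(A+60*np.array([np.cos(np.radians(th)),np.sin(np.radians(th))])),z,th+90)
print(P(-140)); rows([P(-140,165),P(-140)])
print("arc"); rows([P(-140+7.5*i) for i in range(1,7)],P(-140))
E
```

```text
(np.float64(474.53733341286136), np.float64(-129.86725658119235), 72, -50)
[-0.0, 0.0, 0.239] [0.022, 0.006, 0.0]
[-0.0, 0.0, 0.239] [0.022, 0.006, 0.465]
arc
[0.0, 0.0, -0.167] [0.003, 0.039, 0.0]
[0.0, 0.0, -0.333] [0.01, 0.078, 0.0]
[0.0, 0.0, -0.5] [0.023, 0.115, 0.0]
[0.0, 0.0, -0.667] [0.04, 0.15, 0.0]
[0.0, 0.0, -0.833] [0.062, 0.183, 0.0]
[0.0, 0.0, -1.0] [0.088, 0.212, 0.0]
```

>>> {"name": "step_arm", "arguments": {
  "moves": [
    [[0,0,0.15],[0.022,0.006,0.1],0],
    [[0,0,0.239],[0.022,0.006,0.2],0],
    [[0,0,0.239],[0.022,0.006,0.33],0],
    [[0,0,0.239],[0.022,0.006,0.465],0],
    [[0,0,0.239],[0.022,0.006,0.465],-0.4],
    [[0,0,0.239],[0.022,0.006,0.465],-0.9],
    [[0,0,0.239],[0.022,0.006,0.465],-0.9],
    [[0,0,0.239],[0.022,0.006,0.465],-0.9]
  ],
  "squeeze": 40
}}

```text
clock: 11.75
eef_pos: [474.6, -130.4, 72.2]
tcp_rot: [3.141, 0.0, 0.698]
contact_force: [3.8, -5.0, -23.0]
opening: 0.176
grasp_force: 39.3
```

>>> {"name": "step_arm", "arguments": {
  "moves": [
    [[0,0,-0.167],[0.003,0.039,0.01],-0.9],
    [[0,0,-0.333],[0.01,0.078,0.01],-0.9],
    [[0,0,-0.5],[0.023,0.115,0.01],-0.9],
    [[0,0,-0.667],[0.04,0.15,0.01],-0.9],
    [[0,0,-0.833],[0.062,0.183,0.01],-0.9],
    [[0,0,-1],[0.088,0.212,0.01],-0.9],
    [[0,0,-1],[0.088,0.212,0.01],-0.9]
  ]
}}

```text
clock: 12.45
eef_pos: [515.0, -151.7, 71.9]
tcp_rot: [-3.14, 0.001, 1.488]
contact_force: [-5.3, -3.6, 5.3]
opening: 0.175
grasp_force: 42.0
```

>>> {"name": "step_arm", "arguments": {
  "moves": [
    [[0,0,-0.167],[0.003,0.039,0],-0.9],
    [[0,0,-0.333],[0.01,0.078,0],-0.9],
    [[0,0,-0.5],[0.023,0.115,0],-0.9],
    [[0,0,-0.667],[0.04,0.15,0],-0.9],
    [[0,0,-0.833],[0.062,0.183,0],-0.9],
    [[0,0,-1],[0.088,0.212,0],-0.9],
    [[0,0,-1],[0.088,0.212,0],-0.9],
    [[0,0,-1],[0.088,0.212,0],-0.9]
  ]
}}

```text
clock: 13.25
eef_pos: [559.1, -137.8, 71.9]
tcp_rot: [-3.141, 0.001, 2.27]
contact_force: [-4.6, -2.3, 2.0]
opening: 0.176
grasp_force: 42.0
```

>>> {"name": "step_arm", "arguments": {
  "moves": [
    [[0,0,0],[0,0,0],-0.5],
    [[0,0,0],[0,0,0],-0.2],
    [[0,0,0],[0,0,0],0],
    [[0,0,0],[0,0,-0.2],0],
    [[0,0,0],[0,0,-0.4],0],
    [[0,0,0],[0,0,-0.5],0],
    [[0,0,-0.1],[0,0,-0.6],0],
    [[0,0,-0.1],[0,0,-0.6],0]
  ]
}}

```text
clock: 14.05
eef_pos: [561.0, -137.6, 193.2]
tcp_rot: [3.139, 0.004, 2.348]
contact_force: [0.4, -0.3, -0.3]
opening: 0.501
grasp_force: 0.0
```

```bash
python3 - <<'E'
from h import *
np.set_printoptions(precision=1,suppress=True)
s=telemetry.sense();print(s["eef_pos"],s["tcp_rot"],s["contact_force"],s["opening"],s["clock"])
im=imaging.grab_frame("wrist");cv2.imwrite("pics/w7.png",cv2.resize(im[:,:,::-1],(800,600)))
for n,z in [("dividing_table",0),("turning_peg",90),("lever_ball",93),("gate_notch",59.5)]:
    for m in imaging.mark_of("wrist",n)[:2]: print(n,np.round(m["xy"],1)*1.5625,round(m["conf"],2),atz("wrist",m["xy"],z))
E
```

```text
[ 561.  -137.6  193.2] [3.1 0.  2.3] [ 0.4 -0.3 -0.3] 0.501371456349876 14.05
dividing_table [408.8 161.9] 0.9 [517.9 -91.9   0. ]
turning_peg [403.4 293.4] 0.68 [ 556. -136.   90.]
lever_ball [697.   11.1] 0.73 [557.2  33.6  93. ]
lever_ball [405.9 160.3] 0.19 [513.7 -91.4  93. ]
gate_notch [693.9   9.2] 0.6 [561.9  50.3  59.5]
```

View pics/w7.png

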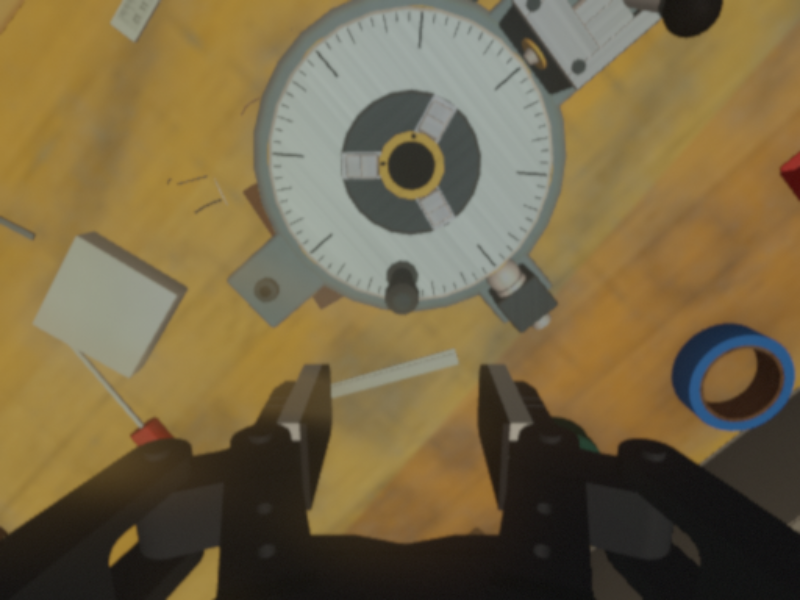

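The ticks at (508,78) and (487,254) line up with the bolt and the click ball, and the peg has moved from -140° to -50° in world, so the quarter turn is right. The bolt is out and the ball is parked at (690,12). Now the lever goes back: approach first.

>>> {"name": "step_arm", "arguments": {
  "moves": [
    [[0,0,-0.18],[0.12,0.12,0],0],
    [[0,0,-0.36],[0.25,0.25,0],0],
    [[0,0,-0.54],[0.38,0.38,0],0],
    [[0,0,-0.72],[0.5,0.5,0.1],0],
    [[0,0,-0.9],[0.613,0.603,0.2],0],
    [[0,0,-0.9],[0.613,0.603,0.2],0],
    [[0,0,-0.9],[0.613,0.603,0.2],0]
  ]
}}

```text
clock: 15.0
eef_pos: [558.5, 35.0, 149.0]
tcp_rot: [-3.141, -0.002, 3.053]
contact_force: [0.3, -1.1, 0.9]
opening: 0.5
grasp_force: 0.0
```

```bash
python3 - <<'E'
from h import *
np.set_printoptions(precision=1,suppress=True)
s=telemetry.sense();print(s["eef_pos"],np.degrees(s["tcp_rot"]),s["clock"])
imaging.grab_frame("wrist")
for n,z in [("lever_ball",93),("gate_notch",59.5)]:
    for m in imaging.mark_of("wrist",n)[:2]: print(n,np.round(m["xy"],1)*1.5625,round(m["conf"],2),atz("wrist",m["xy"],z))
rows([(561.2,34.5,150,85),(561.2,34.5,71.4,85)])
E
```

```text
[558.5  35.  149. ] [-180.    -0.1  174.9] 15.0
lever_ball [403.6 328.4] 0.92 [559.5  33.1  93. ]
gate_notch [409.1 276.4] 0.84 [546.5  36.5  59.5]
gate_notch [652.8 233.9] 0.72 [537.  146.   59.5]
[-0.0, 0.001, -0.004] [-0.007, 0.004, 0.002]
[-0.0, 0.001, -0.004] [-0.007, 0.004, 0.395]
```

>>> {"name": "step_arm", "arguments": {
  "moves": [
    [[0,0,0],[-0.008,0,0.15],0],
    [[0,0,0],[-0.008,0,0.3],0],
    [[0,0,0],[-0.008,0,0.388],0],
    [[0,0,0],[-0.008,0,0.388],0],
    [[0,0,0],[-0.008,0,0.388],-0.3],
    [[0,0,0],[-0.008,0,0.388],-0.8],
    [[0,0,0],[-0.008,0,0.388],-0.8],
    [[0,0,0],[-0.008,0,0.388],-0.8]
  ],
  "squeeze": 50
}}

```text
clock: 15.95
eef_pos: [562.0, 33.6, 73.9]
tcp_rot: [-3.141, 0.003, 3.054]
contact_force: [1.0, -6.9, -0.3]
opening: 0.225
grasp_force: 48.7
```

>>> {"name": "step_arm", "arguments": {
  "moves": [
    [[0,0,0],[0,0.025,0],-0.8],
    [[0,0,0],[0,0.048,0],-0.8],
    [[0,0,0],[0,0.048,0],-0.8]
  ],
  "squeeze": 60
}}

```text
clock: 16.25
eef_pos: [562.7, 43.3, 74.0]
tcp_rot: [-3.141, 0.002, 3.054]
contact_force: [0.8, -8.2, 1.6]
opening: 0.221
grasp_force: 58.5
```

>>> {"name": "step_arm", "arguments": {
  "moves": [
    [[0,0,0],[0.025,0,-0.013],-0.8],
    [[0,0,0],[0.05,0,-0.023],-0.8],
    [[0,0,0],[0.077,0,-0.032],-0.8],
    [[0,0,0],[0.105,0,-0.038],-0.8],
    [[0,0,0],[0.132,0,-0.042],-0.8],
    [[0,0,0],[0.132,0,-0.042],-0.8]
  ]
}}

```text
clock: 16.85
eef_pos: [536.0, 45.3, 82.2]
tcp_rot: [-3.14, 0.003, 3.054]
contact_force: [1.6, -8.7, -4.1]
opening: 0.218
grasp_force: 58.7
```

>>> {"name": "step_arm", "arguments": {
  "moves": [
    [[0,0,0],[0.028,0,0],-0.8],
    [[0,0,0],[0.056,0,0.002],-0.8],
    [[0,0,0],[0.084,0,0.005],-0.8],
    [[0,0,0],[0.111,0,0.011],-0.8],
    [[0,0,0],[0.138,0,0.02],-0.8],
    [[0,0,0],[0.163,0,0.03],-0.8],
    [[0,0,0],[0.163,0,0.03],-0.8]
  ]
}}

```text
clock: 17.55
eef_pos: [502.1, 49.4, 74.8]
tcp_rot: [3.142, -0.001, 3.054]
contact_force: [-0.4, 0.2, -0.6]
opening: 0.099
grasp_force: 0.0
```

```bash
python3 - <<'E'
from h import *
np.set_printoptions(precision=1,suppress=True)
s=telemetry.sense();print(s["eef_pos"],s["clock"])
im=imaging.grab_frame("wrist");cv2.imwrite("pics/w8.png",im[:,:,::-1])
for m in imaging.mark_of("wrist","lever_ball")[:2]: print(m["xy"],round(m["conf"],2),atz("wrist",m["xy"],98))
print(imaging.recognise("wrist","lever_ball")[:2])
A=np.array([520.5,-91.3]);a=np.radians(-5)
W=lambda q:[A[0]+np.cos(a)*q[0]-np.sin(a)*q[1],A[1]+np.sin(a)*q[0]+np.cos(a)*q[1],q[2]]
for d in (0,24):
  for L in (0,.2,.4): 
    t=L-np.radians(25); b=W((64*np.sin(t),110+d,38+64*np.cos(t))); print(d,L,proj("wrist",b),b)
# dark ball
g=cv2.cvtColor(im,cv2.COLOR_RGB2GRAY); c=cv2.HoughCircles(cv2.medianBlur(g,5),cv2.HOUGH_GRADIENT,1,30,param1=80,param2=18,minRadius=22,maxRadius=38)
print(c)
E
```

```text
[502.1  49.4  74.8] 17.55
[247.1, 358.6] 0.74 [541.8  40.5  98. ]
[]
0 0 [np.float64(189.04694279691768), np.float64(278.605241509341)] [np.float64(503.142487115821), np.float64(20.638767734139037), np.float64(96.0036983703456)]
0 0.2 [np.float64(188.62296874400073), np.float64(310.9810146140873)] [np.float64(515.1592914207508), np.float64(19.587433585648157), np.float64(100.22100854743522)]
0 0.4 [np.float64(189.50379428425367), np.float64(340.6957877309005)] [np.float64(527.7712216101797), np.float64(18.484032668892766), np.float64(101.95776346348535)]
24 0 [np.float64(248.59912711954314), np.float64(278.600551938002)] [np.float64(505.23422494176475), np.float64(44.54744048834094), np.float64(96.0036983703456)]
24 0.2 [np.float64(248.54147576350007), np.float64(310.97756066096014)] [np.float64(517.2510292466947), np.float64(43.49610633985006), np.float64(100.22100854743522)]
24 0.4 [np.float64(248.67252619196083), np.float64(340.693523015692)] [np.float64(529.8629594361236), np.float64(42.39270542309467), np.float64(101.95776346348535)]
None
```

The ball slipped out at lever ≈ 0.53 and is again resting stably against the tongue. I'll open, slide over it, check the centring and regrip.

>>> {"name": "step_arm", "arguments": {
  "moves": [
    [[0,0,0],[0,0,0],0.1],
    [[0,0,0],[0,0,0],0.1],
    [[0,0,0],[0,-0.02,-0.038],0.1],
    [[0,0,0],[-0.09,-0.024,-0.038],0.1],
    [[0,0,0],[-0.18,-0.024,-0.038],0.1],
    [[0,0,0],[-0.183,-0.024,-0.038],0.1]
  ]
}}

```text
clock: 18.3
eef_pos: [541.5, 41.0, 83.4]
tcp_rot: [3.141, 0.003, 3.053]
contact_force: [-0.6, -0.1, -0.2]
opening: 0.548
grasp_force: 0.0
```

```bash
cat > chk.py <<'E'
from h import *
np.set_printoptions(precision=1,suppress=True)
s=telemetry.sense();print(s["eef_pos"],s["contact_force"],s["opening"],s["clock"])
imaging.grab_frame("wrist")
for m in imaging.mark_of("wrist","lever_ball")[:2]: print(np.array(m["xy"]),round(m["conf"],2),atz("wrist",m["xy"],98))
A=np.array([520.5,-91.3]);a=np.radians(-5)
W=lambda q:[A[0]+np.cos(a)*q[0]-np.sin(a)*q[1],A[1]+np.sin(a)*q[0]+np.cos(a)*q[1],q[2]]
for d in (0,24):
  for L in (0,.2,.4,.5,.6,.7): 
    t=L-np.radians(25); b=W((64*np.sin(t),110+d,38+64*np.cos(t))); print(d,L,np.array(proj("wrist",b)),np.array(b))
E
python3 chk.py
```

```text
[541.5  41.   83.4] [-0.6 -0.1 -0.2] 0.5480756069928201 18.3
[258.5 258.9] 0.97 [535.2  40.7  98. ]
0 0 [201.  187.3] [503.1  20.6  96. ]
0 0.2 [200.6 219.7] [515.2  19.6 100.2]
0 0.4 [201.4 251. ] [527.8  18.5 102. ]
0 0.5 [202.2 265.5] [534.1  17.9 101.9]
0 0.6 [203.1 278.6] [540.5  17.4 101.1]
0 0.7 [204.3 290.2] [546.7  16.8  99.8]
24 0 [261.6 187.3] [505.2  44.5  96. ]
24 0.2 [261.6 219.6] [517.3  43.5 100.2]
24 0.4 [261.6 251. ] [529.9  42.4 102. ]
24 0.5 [261.5 265.4] [536.2  41.8 101.9]
24 0.6 [261.5 278.6] [542.6  41.3 101.1]
24 0.7 [261.5 290.2] [548.8  40.7  99.8]
```

>>> {"name": "step_arm", "arguments": {
  "moves": [
    [[0,0,0],[0.04,0,0],0],
    [[0,0,0],[0.04,0,0],-0.2],
    [[0,0,0],[0.04,0,0],-0.8],
    [[0,0,0],[0.04,0,0],-0.8],
    [[0,0,0],[0.04,0,0],-0.8],
    [[0,0,0],[0.04,0.015,0],-0.8],
    [[0,0,0],[0.04,0.025,0],-0.8],
    [[0,0,0],[0.04,0.025,0],-0.8]
  ],
  "squeeze": 50
}}

```text
clock: 19.2
eef_pos: [531.3, 46.1, 82.6]
tcp_rot: [-3.14, -0.0, 3.054]
contact_force: [-0.8, -6.3, 2.1]
opening: 0.222
grasp_force: 48.7
```

>>> {"name": "step_arm", "arguments": {
  "moves": [
    [[0,0,0],[0.028,0,0],-0.8],
    [[0,0,0],[0.061,0,0.005],-0.8],
    [[0,0,0],[0.061,0,0.005],-0.8]
  ]
}}

```text
clock: 19.5
eef_pos: [520.4, 47.1, 82.6]
tcp_rot: [-3.14, 0.003, 3.054]
contact_force: [1.1, -9.2, 6.7]
opening: 0.223
grasp_force: 49.2
```

>>> {"name": "step_arm", "arguments": {
  "moves": [
    [[0,0,0],[0.028,0,0.004],-0.8],
    [[0,0,0],[0.054,0,0.01],-0.8],
    [[0,0,0],[0.08,0,0.02],-0.8],
    [[0,0,0],[0.08,0,0.02],-0.8]
  ]
}}

```text
clock: 19.9
eef_pos: [502.3, 49.6, 77.2]
tcp_rot: [-3.142, -0.001, 3.054]
contact_force: [0.2, -0.6, -0.3]
opening: 0.101
grasp_force: 0.0
```

```bash
python3 chk.py
```

```text
[502.3  49.6  77.2] [ 0.2 -0.6 -0.3] 0.10075973673108848 19.9
[242.8 340.4] 0.9 [534.9  39.4  98. ]
0 0 [189.7 275.2] [503.1  20.6  96. ]
0 0.2 [189.3 307. ] [515.2  19.6 100.2]
0 0.4 [190.2 336.3] [527.8  18.5 102. ]
0 0.5 [191.  349.1] [534.1  17.9 101.9]
0 0.6 [192.2 360.5] [540.5  17.4 101.1]
0 0.7 [193.5 370.1] [546.7  16.8  99.8]
24 0 [248.3 275.2] [505.2  44.5  96. ]
24 0.2 [248.2 307. ] [517.3  43.5 100.2]
24 0.4 [248.3 336.3] [529.9  42.4 102. ]
24 0.5 [248.5 349.1] [536.2  41.8 101.9]
24 0.6 [248.7 360.5] [542.6  41.3 101.1]
24 0.7 [248.9 370.1] [548.8  40.7  99.8]
```

The ball isn't carried sideways reliably by the pads, but the tongue's end holds the stem against the spring. So I push the ball toward -x with the closed fingers from its +x side. The stem then slides off the tongue into the long slot and the spring takes the bolt home.

>>> {"name": "step_arm", "arguments": {
  "moves": [
    [[0,0,0],[0.02,0,-0.2],-0.8],
    [[0,0,0],[0.02,0,-0.35],-0.8],
    [[0,0,0],[-0.15,-0.02,-0.35],-0.8],
    [[0,0,0],[-0.32,-0.05,-0.35],-0.8],
    [[0,0,0],[-0.32,-0.05,-0.35],-0.8],
    [[0,0,0],[-0.32,-0.05,-0.18],-0.8],
    [[0,0,0],[-0.32,-0.05,-0.014],-0.8],
    [[0,0,0],[-0.32,-0.05,-0.014],-0.8]
  ]
}}

```text
clock: 20.8
eef_pos: [562.6, 33.9, 76.5]
tcp_rot: [-3.141, -0.008, 3.054]
contact_force: [-1.2, -0.5, -0.0]
opening: 0.099
grasp_force: 0.0
```

```bash
python3 chk.py
```

```text
[562.6  33.9  76.5] [-1.2 -0.5 -0. ] 0.09863237454091307 20.8
[270.7 194.9] 0.65 [534.3  40.8  98. ]
0 0 [209.3 116.8] [503.1  20.6  96. ]
0 0.2 [209.  151.2] [515.2  19.6 100.2]
0 0.4 [209.7 185.9] [527.8  18.5 102. ]
0 0.5 [210.4 202.3] [534.1  17.9 101.9]
0 0.6 [211.3 217.6] [540.5  17.4 101.1]
0 0.7 [212.3 231.5] [546.7  16.8  99.8]
24 0 [274.6 116.8] [505.2  44.5  96. ]
24 0.2 [274.7 151.2] [517.3  43.5 100.2]
24 0.4 [274.5 185.9] [529.9  42.4 102. ]
24 0.5 [274.2 202.3] [536.2  41.8 101.9]
24 0.6 [274.  217.6] [542.6  41.3 101.1]
24 0.7 [273.6 231.5] [548.8  40.7  99.8]
```

>>> {"name": "step_arm", "arguments": {
  "moves": [
    [[0,0,0],[0.025,0,0],-0.8],
    [[0,0,0],[0.05,0,0],-0.8],
    [[0,0,0],[0.07,0,0],-0.8],
    [[0,0,0],[0.09,0,0],-0.8],
    [[0,0,0],[0.11,0,0],-0.8],
    [[0,0,0],[0.13,0,0],-0.8],
    [[0,0,0],[0.13,0,0],-0.8]
  ]
}}

```text
clock: 21.6
eef_pos: [539.2, 36.2, 80.1]
tcp_rot: [-3.141, -0.001, 3.054]
contact_force: [-0.6, 0.9, -0.1]
opening: 0.101
grasp_force: 0.0
```

```bash
python3 chk.py
```

```text
[539.2  36.2  80.1] [-0.6  0.9 -0.1] 0.1014959395949797 21.6
[264.3 213.1] 0.97 [515.8  39.9  98. ]
[ 68.4 191.2] 0.63 [500.4 -34.3  98. ]
0 0 [212.1 184.7] [503.1  20.6  96. ]
0 0.2 [211.9 217.7] [515.2  19.6 100.2]
0 0.4 [212.5 249.8] [527.8  18.5 102. ]
0 0.5 [213.1 264.5] [534.1  17.9 101.9]
0 0.6 [213.9 278. ] [540.5  17.4 101.1]
0 0.7 [214.9 289.9] [546.7  16.8  99.8]
24 0 [274.  184.7] [505.2  44.5  96. ]
24 0.2 [274.1 217.7] [517.3  43.5 100.2]
24 0.4 [273.9 249.8] [529.9  42.4 102. ]
24 0.5 [273.7 264.5] [536.2  41.8 101.9]
24 0.6 [273.5 278. ] [542.6  41.3 101.1]
24 0.7 [273.2 289.9] [548.8  40.7  99.8]
```

>>> {"name": "step_arm", "arguments": {
  "moves": [
    [[0,0,0],[0.02,0,0],-0.8],
    [[0,0,0],[0.035,0,0],-0.8],
    [[0,0,0],[0.048,0,0],-0.8],
    [[0,0,0],[0.06,0,0],-0.8],
    [[0,0,0],[0.06,0,0],-0.8]
  ]
}}

```text
clock: 22.2
eef_pos: [527.9, 37.2, 80.2]
tcp_rot: [-3.142, -0.0, 3.054]
contact_force: [-0.2, 0.2, -0.2]
opening: 0.1
grasp_force: 0.0
```

```bash
python3 chk.py | head -6
```

```text
[527.9  37.2  80.2] [-0.2  0.2 -0.2] 0.09975988724509496 22.2
[210.  213.7] 0.63 [502.8  19.7  98. ]
0 0 [213.1 212.7] [503.1  20.6  96. ]
0 0.2 [212.8 245.1] [515.2  19.6 100.2]
0 0.4 [213.4 276.1] [527.8  18.5 102. ]
0 0.5 [214.  290.1] [534.1  17.9 101.9]
```

The bolt snapped home, with the ball at its home position. Retreat and verify.

>>> {"name": "step_arm", "arguments": {
  "moves": [
    [[0,0,0],[-0.03,0,0],-0.8],
    [[0,0,0],[-0.03,0,-0.2],-0.8],
    [[0,0,0],[-0.03,0,-0.4],-0.8],
    [[0,0,0],[0.1,0,-0.6],-0.8],
    [[0,0,0],[0.3,-0.1,-0.8],-0.8],
    [[0,0,0],[0.4,-0.2,-1],-0.8],
    [[0,0,0],[0.4,-0.3,-1],-0.8],
    [[0,0,0],[0.4,-0.3,-1],-0.8]
  ]
}}

```text
clock: 23.1
eef_pos: [444.0, -17.2, 282.6]
tcp_rot: [-3.141, 0.005, 3.052]
contact_force: [-0.6, -0.1, -0.7]
opening: 0.098
grasp_force: 0.0
```

```bash
python3 - <<'E'
from h import *
np.set_printoptions(precision=1,suppress=True)
s=telemetry.sense();print(s["eef_pos"],s["contact_force"],s["clock"])
im=imaging.grab_frame("wrist");cv2.imwrite("pics/w9.png",im[:,:,::-1])
for n,z in [("dividing_table",0),("turning_peg",90),("lever_ball",96),("gate_notch",59.5)]:
    for m in imaging.mark_of("wrist",n)[:1]: print(n,np.array(m["xy"]),round(m["conf"],2),atz("wrist",m["xy"],z))
A=[520.5,-91.3];print("expected ball home",proj("wrist",[503.1,20.6,96]))
E
```

```text
[444.  -17.2 282.6] [-0.6 -0.1 -0.7] 23.1
dividing_table [208.  213.1] 0.69 [517.9 -90.2   0. ]
lever_ball [302.  216.3] 0.64 [496.6  24.1  96. ]
gate_notch [313.1 239.1] 0.78 [538.9  39.3  59.5]
expected ball home [np.float64(298.84005945635784), np.float64(222.73645876410555)]
```

```bash
python3 -c "
from h import *
print(r.sign_off())"
```

```text
the job is handed in; nothing more can be done
None
```

The dial is a quarter turn anticlockwise on its second click, the bolt reads fully home in the new hole, and the job was handed in at about 23 s; on the way in, the gripper pressed against the left-hand polishing visor (about 67 N at the wrist) before I backed it off, which may have broken the 40 N limit.

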